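Index the specimen carousel and load the reference block

TASK

Turn the specimen carousel by the bar grip on top, the shorter way round, until its empty rectangular nest stands at the steel index pointer in the loading gap, and let go. Then lift the rectangular steel block out of its wooden holder, set it down flat on the bench or the black mat and let go, take it again by its two short ends, and lower it flat into the nest between the guide rails, centred along them, without dropping it. Leave the carousel at its pointer and the other things where they are.

Things in the scene. Friction and masses are not known exactly. Their poses are not given: they have to be found in the camera images.
- carousel: Fixed round grey base of the specimen carousel, 216 mm across, on the bench; origin under its centre, on the vertical turning axis. Its own -x points to the loading gap, which faces the middle of the bench. A steel index pointer stands on it at own (-100, 0) mm, 27 mm high, pointing at the axis.
- guard_edge (a point): Middle of the straight front edge of the fixed flat wire guard, 30 mm from the turning axis. The guard (parallel steel wires, 58 to 61 mm above the bench, 216 mm across, on four posts) roofs the whole carousel behind this edge; only the loading gap in front of it is open from above. The turning grip stands above the guard.
- turret (a joint): Angle of the turning plate (aluminium, 194 mm across, top 31 mm up), counter-clockwise from above. 0 and 6.283 both put the empty rectangular nest at the pointer. Turns endlessly, no stops or clicks, 0.12 N m, stays where left. Starts at 1.0 to 5.28: shorter way is down to 0 from below 3.14, else up to 6.283; within 0.25 of 3.14 either way will do. Three other nests hold fixed black 30 mm mounts.
- knob (a point): Middle of the black bar grip on the turning axis, fixed to the turning plate: 40 mm long, 12 mm thick, 24 mm high (68 to 92 mm above the bench), on a skirt 44 mm across with its top at 68.5 mm. Axes turn with it: x along the bar, away from the rectangular nest; y across it; z up. Pinch it from above with the fingertips 70 mm or more above the bench.
- nest (a point): Centre of the seat's top face of the empty rectangular nest, 64 mm from the axis, 37 mm above the bench, 6 mm above the turning plate; turns with it. x to the axis, y along the seat (60 mm), z up. Steel rails 44 mm apart along its long sides, 9 mm high over the seat, flared to 59 mm at the top. Both ends (along y) are open: fingers fit only there, tips down to 33 mm above the bench.
- loading_mark (a point): Fixed point of the base, in front of the index pointer and 64 mm from the turning axis, where the nest's centre must come. Axes as the base's: the block's 60 mm length must finally lie along y.
- block: Rectangular ground steel reference block, 40 (x) x 60 (y) x 10 (z) mm, about 190 g, small test dents on its top; origin at the centre of its underside. Starts flat in the holder's recess. Either end may point either way in the nest.
- holder: Fixed wooden holder, 76 (x) x 116 (y) x 16 mm, on the mat; origin under its centre. The block's recess is 10 mm deep, its floor 6 mm above the underside, the block's top flush with the holder's. The block's length lies along the holder's x, its ends closed in. Finger notches 36 mm wide, 31 mm long, as deep as the recess, beside both long sides: pinch the block there across its 40 mm.
- mat_free (a point): A free point on the black mat's top beside the holder, about 135 mm from its centre towards the carousel: 60 mm free each way along y, 35 mm towards the robot, 60 mm to the balance. A block set down here with its length along y leaves most finger room. The mat is 5 mm thick, from x = 0.40 and y = -0.16 to 0.26, in front of and under the balance, whose body (77 mm high) begins at x = 0.50.
- round_block: Bystander: round steel test block, 50 mm across and 13 mm high, loose on the bench; leave it alone.
- slug: Bystander: short steel cylinder, 32 mm across and 20 mm high, standing loose on the bench between the mat and the carousel; leave it alone.
- vee_anvil: Bystander: steel anvil with a V groove in its top, 52 mm across and 40 mm high, loose on the bench; leave it alone.

How it is judged:
By the outcome, as a careful person would: the job done as asked, in the order asked, and still so for the second after the job is handed in, with the robot touching nothing.
It also fails if it takes over 72 s, if anything falls off the work surface, if the arm or the gripper's body presses on something with over 40 N, if the wrist force passes 120 N, or if a joint passes its speed limit or range.

ROBOT

A 7-joint arm with a two-finger parallel gripper is mounted at the origin on a cart in front of the work surface, level with it; the furniture and walls round the work are solid. World frame = base frame: x ahead of the robot, y to its left, z up, the work surface at z = 0. Lengths are in m, angles in rad, forces in N, time in s.
With the tool pointing down it reaches from about 0.375 to 0.925 m from the base axis. Payload 3.1 kg.
Tool frame: the origin (TCP) lies on the centre line of the jaws, within the pads' length; the fingertips stand 8 mm ahead of it and the grasp point (between the pads) lies 11 mm behind it; z points along the fingers, y is the line along which they close (so a half turn about z gives the same grasp; the last joint's range is limited). The gripper opens to 85 mm and grips with 20 to 120 N. Pads are 22 mm wide; open, the fingers measure 114 mm over their backs; the gripper's body (76 mm by 85 mm) begins 54 mm behind the grasp point. The pads swing forward as they close: fully open they stand 13 mm farther back than shut.
Start: joints at [1.19, 0.383, 0.044, 1.598, -0.018, 1.161, -0.05], TCP at [0.181, -0.624, 0.239] pointing down, gripper open.
Joint ranges: [-2.61, 2.61], [-0.41, 2.15], [-1.48, 1.57], [0, 2.5], [-1.57, 4.71], [0.05, 1.97], [-2.85, 2.85]. Speed limits (rad/s): [2.79, 2.79, 3.14, 3.14, 3.14, 3.14, 3.14].

INTERFACE

Orientations are given as a 3x3 rotation matrix whose columns are the frame's x, y, z axes.
In Python, from plant import observe, get_image, job_done gives the robot as it stands.
- The arm moves only by the tool apply_moves, never from a script. Its argument "steps" is one flat list of numbers, 7 for each row, row after row: the shift along the world's x, y, z normalised to -1 to 1, where 1 is 400 mm, then the turn, a rotation vector about the world's x, y, z normalised to -1 to 1, where 1 is 60 degrees, then the opening, from 0 (shut) to 1 (fully open). A call has 1 to 12 rows; each row shifts and turns the commanded pose from where the row before left it; what a row does not reach is not made up. A row lasts 1/8 s, in which the tool goes at most 62.5 mm and 10.7 degrees, less where a joint would pass 70% of its speed; a pose out of reach is approached as far as the arm can. A call with a number of a shift or a turn outside -1 to 1 is refused whole. A call with a gripper value outside its range is refused whole. The fingers move at their own pace and stop on an object; the grip force is fixed at half the most. Time passes only in rows, so rows that do not move let the fingers close. It gives the time, the measured TCP pose, the force, the opening and the grip force at its end, in the units of the state.
- observe(): the state, without advancing time (a new reading comes with each control period).
- get_image(name): name is "scene" or "top"; returns a dict with "image" (420x560x3 uint8, red, green, blue), "fx", "fy", "cx", "cy" (pixels), "world_from_camera" (4x4, takes a point from camera to world coordinates). Camera axes: x right, y down, z forward; pixel columns grow to the right and rows downward; lengths in m; the calibration is good to about 2 mm. A picture is of the moment at which its call begins. There is no depth.
- job_done(): hands the job in; it is judged then, once.
The state is a dict: "t": time; "joints": joint angles; "qd": joint speeds; "effort": joint torques, N m; "eef_pos": TCP position; "eef_rot": TCP orientation; "ft_force": force on the tool from outside, world axes, zero at the start; "moment": the same for the moment, N m; "gripper_width": finger opening in m; "gripper_force": force on a finger pad.
Only numpy, scipy, OpenCV 4.12 (cv2) and the standard library are available. Lean on these libraries where they do the work, as an engineer would, in place of code of your own. Each camera call takes 0.05 s, during which the arm holds its last target. There are 200 camera calls.

## Working session

There is one attempt and no reset: what is moved stays moved. The work goes in short steps, Python scripts to look and compute and a tool call to move; the robot and the scene stay as the last step left them, time stands still between calls to the robot, and variables do not carry over. Pictures are saved under pics/ and viewed, at most 10 in all, crops included, and the job is handed in when it is done.

Besides the shell and the picture viewer there is one more tool, called after "Call:" as name(argument=value, ...), one argument or row to a line, values as JSON. apply_moves: Moves the arm, as the interface text tells. Scaled input: -1 to 1 covers 400 mm each way for a shift and 60 degrees each way for a turn. Its arguments: {"type":"object","properties":{"steps":{"type":"array"}},"required":["steps"]}

```bash
mkdir -p pics; cat > h.py <<'E'
import numpy as np, cv2
from plant import observe, get_image, job_done
def snap(name,fn):
    d=get_image(name); cv2.imwrite('pics/'+fn,cv2.cvtColor(d['image'],cv2.COLOR_RGB2BGR))
    np.savez('pics/'+fn+'.npz',**d); return d
def load(fn): return dict(np.load('pics/'+fn+'.npz'))
def ray(d,u,v,z):
    T=d['world_from_camera']; r=T[:3,:3]@np.array([(u-d['cx'])/d['fx'],(v-d['cy'])/d['fy'],1]); o=T[:3,3]
    return o+r*(z-o[2])/r[2]
def proj(d,p):
    T=np.linalg.inv(d['world_from_camera']); c=T[:3,:3]@np.array(p)+T[:3,3]
    return np.array([d['cx']+d['fx']*c[0]/c[2], d['cy']+d['fy']*c[1]/c[2]])
E
python3 - <<'E'
from h import *
for n in('scene','top'):
    d=snap(n,n+'0.png'); print(n,d['fx'],d['cx'],d['cy'],np.round(d['world_from_camera'],3).tolist())
o=observe(); print({k:np.round(v,3).tolist() for k,v in o.items()})
E
```

```text
scene 537.988569120446 279.52746562516705 216.98225749060455 [[-0.81, -0.263, 0.523, -0.198], [-0.586, 0.345, -0.733, 0.804], [0.012, -0.901, -0.434, 0.575], [0.0, 0.0, 0.0, 1.0]]
top 399.5036190754096 280.4479271452713 209.0100204363954 [[0.007, -0.995, 0.096, 0.309], [-1.0, -0.007, -0.004, -0.042], [0.004, -0.096, -0.995, 1.057], [0.0, 0.0, 0.0, 1.0]]
{'t': 0.1, 'joints': [1.19, 0.384, 0.044, 1.599, -0.018, 1.161, -0.05], 'qd': [0.002, -0.003, -0.0, -0.003, -0.0, 0.0, 0.002], 'effort': [0.002, -43.473, 1.029, -25.045, 0.011, 0.005, -0.0], 'eef_pos': [0.181, -0.623, 0.238], 'eef_rot': [[0.96, 0.279, -0.001], [0.279, -0.96, 0.002], [-0.0, -0.002, -1.0]], 'ft_force': [-0.849, -0.243, 0.949], 'moment': [-0.053, -0.042, -0.048], 'gripper_force': 0.0, 'gripper_width': 0.086}
```

View pics/top0.png

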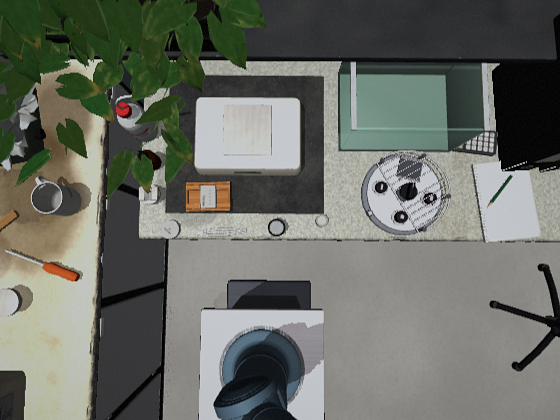

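View pics/scene0.png

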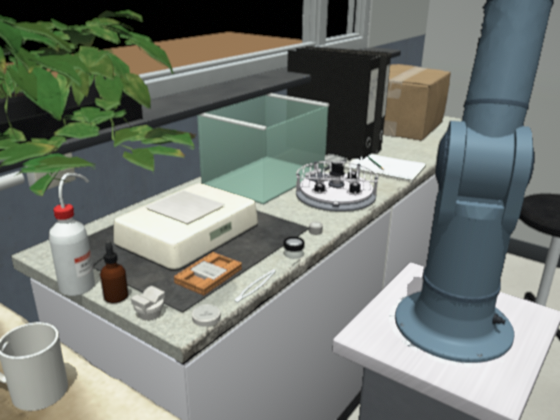

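The top view shows the holder at about (208,196), the carousel at about (405,192) and the arm clear of both. I'll zoom in on these.

```bash
python3 - <<'E'
from h import *
t=cv2.imread('pics/top0.png'); s=cv2.imread('pics/scene0.png')
def c(im,u,v,w,h,k): return cv2.resize(im[v:v+h,u:u+w],(w*k,h*k),interpolation=cv2.INTER_CUBIC)
A=c(t,355,145,100,100,4);B=c(t,170,170,100,50,4);C=c(s,290,150,100,75,4);D=c(s,165,240,100,75,4)
im=np.zeros((600,800,3),np.uint8); im[:400,:400]=A; im[400:600,:400]=B; im[:300,400:]=C; im[300:,400:]=D
cv2.imwrite('pics/z0.png',im)
d=load('top0.png')
for n,u,v,z in[('hold',208,196,.021),('car',405,192,.03)]: print(n,ray(d,u,v,z))
E
```

```text
hold [0.44148877 0.14391649 0.021     ]
car [ 0.45447062 -0.36848747  0.03      ]
```

View pics/z0.png

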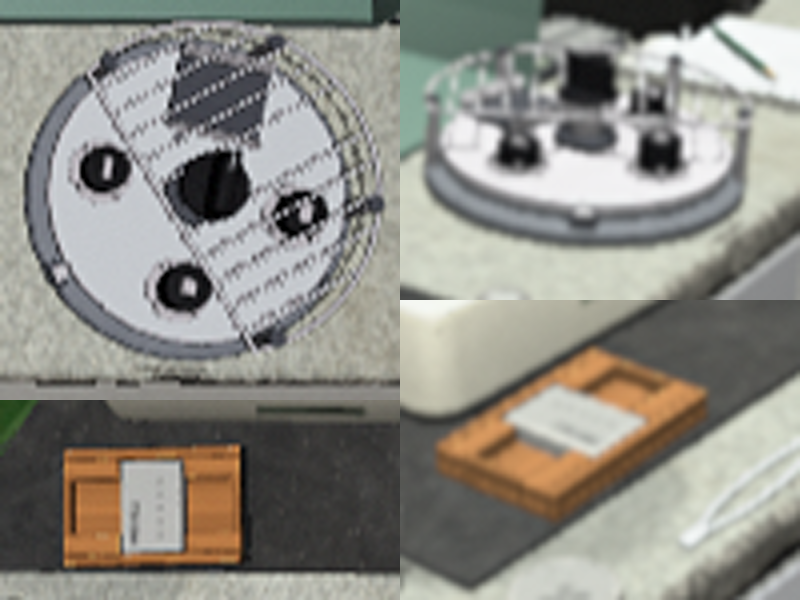

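The zoom shows, in crop pixels:
- **Carousel:** the pointer is at about (60,272), the knob at (215,185) and the nest at (222,92) under the guard. The guard edge runs from (93,78) to (255,350).
- **Holder:** the corners are at about (65,449), (241,446), (243,563) and (65,565), with the block at (122–185, 460–553).

```bash
cat > fit.py <<'E'
from h import *
d=load('top0.png')
def P(x,y,oy=0,off=(355,145)): return ((x+.5)/4-.5+off[0],(y-oy+.5)/4-.5+off[1])
def R(x,y,z): return ray(d,*P(x,y),z)[:2]
knob=R(215,185,.092); ptr=R(60,272,.025); g1=R(93,78,.06); g2=R(255,350,.06)
nest=R(222,92,.037)
e=(g2-g1)/np.linalg.norm(g2-g1); n=np.array([-e[1],e[0]])
print('knob',knob,'ptr',ptr,'dist',np.linalg.norm(ptr-knob),'guard dist',(g1-knob)@n,np.linalg.norm(g2-g1))
print('yaw ptr',np.degrees(np.arctan2(*(knob-ptr)[::-1])),'yaw guard',np.degrees(np.arctan2(*n[::-1])))
print('nest dist',np.linalg.norm(nest-knob),'dir',np.degrees(np.arctan2(*(nest-knob)[::-1])))
for m in[(105,168),(183,288),(300,213)]:
    q=R(*m,.045)-knob; print(m,np.linalg.norm(q),np.degrees(np.arctan2(*q[::-1])))
# outline fit: plate r=97 z=.031
H=[R(*p,.031) for p in[(48,190),(60,255),(95,310),(150,340)]]
print([np.linalg.norm(h-knob) for h in H])
# holder
O=(170,170)
hc=[ray(d,*P(x,y,400,O),.021)[:2] for x,y in[(65,449),(241,446),(243,563),(65,565)]]
bc=[ray(d,*P(x,y,400,O),.021)[:2] for x,y in[(121,461),(184,460),(185,553),(122,554)]]
for c in(hc,bc):
    c=np.array(c); print(c.mean(0),[np.linalg.norm(c[i]-c[i-1]) for i in range(4)],np.degrees(np.arctan2(*((c[0]-c[1])+(c[3]-c[2]))[::-1])))
E
python3 fit.py
```

```text
knob [ 0.44848669 -0.35706052] ptr [ 0.4005157  -0.27689784] dist 0.09341985869680301 guard dist -0.02065759748254597 0.19783164203899908
yaw ptr -59.10283086337151 yaw guard -60.20560362498959
nest dist 0.07294835779417363 dir -19.21240473429035
(105, 168) 0.05755013274782384 72.51257488966239
(183, 288) 0.05978380640495495 173.6566266920485
(300, 213) 0.07014981226353795 -98.88994688802269
[np.float64(0.08865182234669175), np.float64(0.08958753205774088), np.float64(0.09400349784031185), np.float64(0.0951168254344403)]
[0.44146003 0.14389858] [np.float64(0.07629383876459916), np.float64(0.11517337133001028), np.float64(0.07702454010952599), np.float64(0.11566461711272377)] 91.22927644194078
[0.44058618 0.14421941] [np.float64(0.06118357308496099), np.float64(0.041194104204099725), np.float64(0.061195169672388604), np.float64(0.04096269054373461)] 91.32894919100265
```

```bash
cat >> fit.py <<'E'
print('---')
from scipy.optimize import least_squares
def uv(p): return (np.array(proj(d,p))-[355,145]+.5)*4-.5
M={90:(105,168),180:(183,288),270:(300,213)}
def pol(c,r,a,z): return (c[0]+r*np.cos(a),c[1]+r*np.sin(a),z)
def res(p):
    c=p[:2]; yaw,a,zm=p[2:]; r=[]
    r+=list(.7*(uv(pol(c,.064,a,.037))-(222,92)))
    for k,m in M.items(): r+=list(uv(pol(c,.064,a+np.radians(k),zm))-m)
    r+=list(uv(pol(c,.102,yaw+np.pi,.025))-(60,272))
    for g in(g1,g2): r.append(600*4*.6*((g-c)@[np.cos(yaw),np.sin(yaw)]+.03))
    for h in H: r.append(4*400*(np.linalg.norm(h-c)-.097))
    return r
s=least_squares(res,[.453,-.363,-1.04,-.35,.045],x_scale=[.01,.01,.1,.1,.01],loss='soft_l1')
c=s.x; print(c,np.degrees(c[2:4]),np.round(res(c),1),'turret',(c[3]-c[2]-np.pi)%(2*np.pi))
print('knob uv',uv((*c[:2],.092)),uv((*c[:2],.068)))
im=cv2.resize(cv2.imread('pics/z0.png')[:400,:400],(800,800))[:,:]
def dr(p,col=(0,0,255)): cv2.circle(im,tuple(int(v) for v in uv(p)*2),1,col,-1)
for t in np.arange(0,6.283,.02):
    dr(pol(c,.108,t,0)); dr(pol(c,.097,t,.031),(0,255,0)); dr(pol(c,.022,t,.0685),(255,0,255))
    if np.cos(t-c[2])>-30/108: dr(pol(c,.108,t,.06),(255,0,0))
for i in np.linspace(-.02,.02,20):
    for j in(-.006,.006): dr((c[0]+i*np.cos(c[3])-j*np.sin(c[3]),c[1]+i*np.sin(c[3])+j*np.cos(c[3]),.092),(0,255,255))
cv2.imwrite('pics/fit.png',im[:600])
E
python3 fit.py | sed -n '/---/,$p'
```

```text
---
[ 0.45161907 -0.36520806 -1.04783228 -0.22436598  0.04274285] [-60.03636709 -12.85522354] [-1.7  3.6  0.1  0.4 -0.3  0.   0.6  0.9 -0.1 -0.2  1.4  0.6 -0.5  2.1
  7.5  5.6] turret 3.9650589535251877
knob uv [228.21046241 180.00935541] [215.49276308 185.55772929]
```

View pics/fit.png

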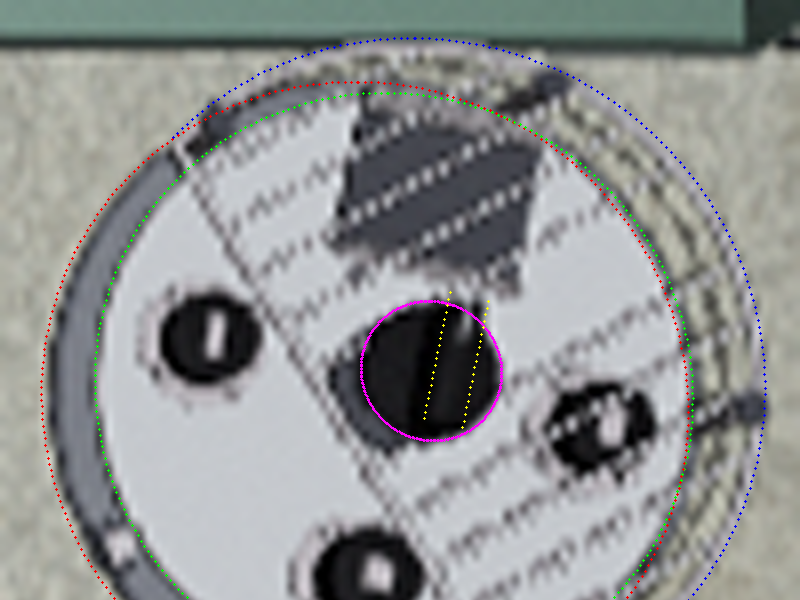

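Pointer, plate, guard and mounts all agree: the axis is at (0.4515,-0.365), the yaw is -60° and the turret is at about 3.965. That makes the shorter way +133° counter-clockwise. I'll move over the knob with the jaws across the bar, which means turning the tool -29°.

Call:
apply_moves(
  steps=[0.0675,0.0645,-0.0225,0,0,-0.0485,1,0.0675,0.0645,-0.0225,0,0,-0.0485,1,0.0675,0.0645,-0.0225,0,0,-0.0485,1,0.0675,0.0645,-0.0225,0,0,-0.0485,1,0.0675,0.0645,-0.0225,0,0,-0.0485,1,0.0675,0.0645,-0.0225,0,0,-0.0485,1,0.0675,0.0645,-0.0225,0,0,-0.0485,1,0.0675,0.0645,-0.0225,0,0,-0.0485,1,0.0675,0.0645,-0.0225,0,0,-0.0485,1,0.0675,0.0645,-0.0225,0,0,-0.0485,1,0,0,0,0,0,0,1,0,0,0,0,0,0,1],
)

```text
t: 1.6
eef_pos: [0.4506, -0.3666, 0.1489]
eef_rot: [[0.975, -0.223, -0.001], [-0.223, -0.975, -0.0], [-0.001, 0.0, -1.0]]
ft_force: [-0.1, 0.2, -0.2]
gripper_width: 0.0852
gripper_force: 0.0
```

Call:
apply_moves(
  steps=[0.0025,0.0035,-0.04,0,0,0,1,0,0,-0.04,0,0,0,1,0,0,-0.04,0,0,0,1,0,0,-0.0425,0,0,0,1,0,0,0,0,0,0,1,0,0,0,0,0,0,0,0,0,0,0,0,0,0,0,0,0,0,0,0,0,0,0,0,0,0,0,0,0,0,0,0,0,0,0,0,0,0,0,0,0,0,0,0,0,0,0,0,0],
)

```text
t: 3.1
eef_pos: [0.4525, -0.3658, 0.085]
eef_rot: [[0.975, -0.223, 0.001], [-0.223, -0.975, -0.001], [0.001, 0.001, -1.0]]
ft_force: [-1.5, -2.3, 4.1]
gripper_width: 0.0104
gripper_force: 61.2
```

Call:
apply_moves(
  steps=[0,0,0,0,0,0.1,0,0,0,0,0,0,0.1,0,0,0,0,0,0,0.1,0,0,0,0,0,0,0.1,0,0,0,0,0,0,0.1,0,0,0,0,0,0,0.1,0,0,0,0,0,0,0.1,0,0,0,0,0,0,0.1,0,0,0,0,0,0,0.1,0,0,0,0,0,0,0.1,0,0,0,0,0,0,0.1,0,0,0,0,0,0,0,0],
)

```text
t: 4.6
eef_pos: [0.4525, -0.3659, 0.085]
eef_rot: [[0.601, 0.799, 0.001], [0.799, -0.601, -0.001], [-0.001, 0.001, -1.0]]
ft_force: [-2.5, -2.9, 4.8]
gripper_width: 0.0101
gripper_force: 61.4
```

Call:
apply_moves(
  steps=[0,0,0,0,0,0.1,0,0,0,0,0,0,0.1,0,0,0,0,0,0,0.1,0,0,0,0,0,0,0.1,0,0,0,0,0,0,0.1,0,0,0,0,0,0,0.1,0,0,0,0,0,0,0.1,0,0,0,0,0,0,0.1,0,0,0,0,0,0,0.1,0,0,0,0,0,0,0.1,0,0,0,0,0,0,0.1,0,0,0,0,0,0,0,0],
)

```text
t: 6.1
eef_pos: [0.4526, -0.3659, 0.085]
eef_rot: [[-0.486, 0.874, 0.001], [0.874, 0.486, -0.002], [-0.002, -0.0, -1.0]]
ft_force: [-0.9, -1.4, 5.1]
gripper_width: 0.0106
gripper_force: 61.4
```

```bash
python3 - <<'E'
from h import *
d=snap('top','top1.png'); t=cv2.imread('pics/top1.png')
s=snap('scene','scene1.png'); s=cv2.imread('pics/scene1.png')
c=lambda im,u,v:cv2.resize(im[v:v+100,u:u+100],(400,400),interpolation=cv2.INTER_CUBIC)
cv2.imwrite('pics/z1.png',np.hstack([c(t,355,145),c(s,290,130)]))
print(observe()['eef_rot'],observe()['moment'])
E
```

```text
[[-4.85149433e-01  8.74431120e-01  4.93556424e-04]
 [ 8.74429507e-01  4.85149513e-01 -1.72835180e-03]
 [-1.75077326e-03 -4.06928597e-04 -9.99998385e-01]] [-0.44496167  0.39169165  0.12370784]
```

View pics/z1.png

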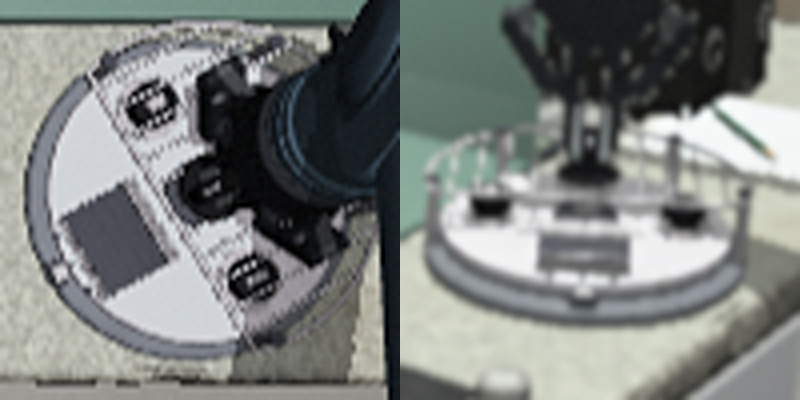

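The empty nest (dark seat, centre about (117,237) in the crop) is now at the pointer (60,272). Next I measure its angle precisely.

```bash
cat > m.py <<'E'
from h import *
import sys
fn=sys.argv[1]; d=load(fn); im=cv2.cvtColor(d['image'],cv2.COLOR_RGB2GRAY)
C=np.array([.4516,-.3652])
cut=im[180:222,366:402].astype(np.float32)
k=8; g=cv2.resize(cut,None,fx=k,fy=k,interpolation=cv2.INTER_CUBIC)
for th in(105,125,145):
    n,l,st,ce=cv2.connectedComponentsWithStats(((g<th)*255).astype(np.uint8))
    i=l[int((204-180)*k),int((384-366)*k)]
    p=cv2.findContours((l==i).astype(np.uint8),0,2)[0][0][:,0]
    q=np.array([ray(d,(x+.5)/k-.5+366,(y+.5)/k-.5+180,.037)[:2] for x,y in p])
    r=cv2.minAreaRect((q*1000).astype(np.float32)); ctr=np.array(r[0])/1000; v=ctr-C
    print(th,'ctr',ctr,'size',np.round(r[1],1),'ang',round(r[2],2),'r',np.linalg.norm(v),'dir',np.degrees(np.arctan2(v[1],v[0])))
# pointer: bright blob near (369.5,213)
w=im[205:220,362:376].astype(int); print(w)
E
python3 m.py top1.png; python3 - <<'E'
from h import *
d=load('top1.png')
import numpy as np
for a in(118,119,120,121,122):
    t=np.radians(a); print(a,proj(d,(.4516+.1*np.cos(t),-.3652+.1*np.sin(t),.027)))
E
```

```text
105 ctr [ 0.42038364 -0.30918158] size [60.1 48.2] ang 29.61 r 0.06412896987320435 dir 119.128815025106
125 ctr [ 0.41979959 -0.30828491] size [61.3 52.2] ang 29.17 r 0.06519657382152519 dir 119.19358785042012
145 ctr [ 0.42113324 -0.31079385] size [62.3 59.3] ang 29.26 r 0.06235585160257834 dir 119.24827986278648
[[124  92 127 137 135 136 116 108 222 177 135 102  59  78]
 [162  59 111 144 137 136 133  87 217 218 177 120  89  76]
 [181  73  97 136 140 137 135 105 168 220 219 140 114 132]
 [187 166  68 112 141 138 139 135  87 216 215 183 159 146]
 [190 205  73 100 140 140 105 136  70 200 219 217 181 142]
 [193 198 161  79  97 120  65  92 106 133 172 176 196 169]
 [180 192 188  68  51  87 116 141 173 141  95 177 217 132]
 [179 185 177 115  59  53 165 205 211 197  88 208 217 164]
 [186 182 186 168  70  37 140 205 208 204  99 145 218 218]
 [181 182 191 195  86  55  56 210 169 160 130  88 172 222]
 [176 181 191 200 145  56  39 151 104  69 135 121 102 208]
 [181 176 176 187 181 143  67  52  87 109 134 136 112 147]
 [195 178 174 174 174 191 148  61  96 140 135 137 135 109]
 [199 184 180 178 180 190 199  68  85 122 137 136 136 137]
 [194 181 174 179 182 196 195 155  57 100 129 137 137 135]]
118 [369.77897911 210.96691085]
119 [370.10900743 211.55876437]
120 [370.44931908 212.14517585]
121 [370.79981311 212.72596175]
122 [371.1603853  213.30094014]
```

Nest direction is about 119.2° and the target about 119.9°, so I trim by +0.7°, let go, lift and remeasure.

Call:
apply_moves(
  steps=[0,0,0,0,0,0.006,0,0,0,0,0,0,0.006,0,0,0,0,0,0,0,0,0,0,0,0,0,0,0,0,0,0,0,0,0,0.5,0,0,0,0,0,0,1,0,0,0,0,0,0,1,0,0,0,0,0,0,1,0,0,0.05,0,0,0,1,0,0,0.07,0,0,0,1,0,0,0.09,0,0,0,1,0,0,0.09,0,0,0,1],
)

```text
t: 7.7
eef_pos: [0.4528, -0.3648, 0.2069]
eef_rot: [[-0.498, 0.867, 0.001], [0.867, 0.498, -0.001], [-0.001, 0.001, -1.0]]
ft_force: [-0.2, -1.1, 0.5]
gripper_width: 0.0852
gripper_force: 0.0
```

Call:
apply_moves(
  steps=[-0.0025,0.1275,0,0,0,0.1025,1,-0.0025,0.1275,0,0,0,0.1025,1,-0.0025,0.1275,0,0,0,0.1025,1,-0.0025,0.1275,0,0,0,0.1025,1,-0.0025,0.1275,0,0,0,0.1025,0.66,-0.0025,0.1275,0,0,0,0.1025,0.66,-0.0025,0.1275,0,0,0,0.1025,0.66,-0.0025,0.1275,0,0,0,0.1025,0.66,-0.0025,0.1275,0,0,0,0.1025,0.66,-0.0025,0.1275,0,0,0,0.1025,0.66,0,0,0,0,0,0,0.66,0,0,0,0,0,0,0.66],
)

```text
t: 9.2
eef_pos: [0.4426, 0.145, 0.205]
eef_rot: [[-1.0, -0.023, 0.001], [-0.023, 1.0, -0.001], [-0.001, -0.001, -1.0]]
ft_force: [0.5, -0.2, -0.6]
gripper_width: 0.0565
gripper_force: 0.0
```

```bash
python3 - <<'E'
from h import *
snap('top','top2.png'); snap('scene','scene2.png')
E
python3 m.py top2.png|head -3
python3 - <<'E'
from h import *
t=cv2.imread('pics/top2.png'); s=cv2.imread('pics/scene2.png')
c=lambda im,u,v:cv2.resize(im[v:v+100,u:u+100],(400,400),interpolation=cv2.INTER_CUBIC)
cv2.imwrite('pics/z2.png',np.hstack([c(t,355,145),c(s,290,130)]))
E
```

```text
105 ctr [ 0.42009146 -0.30928159] size [59.2 48.4] ang 29.65 r 0.06418455481684959 dir 119.4001023961592
125 ctr [ 0.42038104 -0.30982571] size [60.7 51.6] ang 28.59 r 0.06356834783354576 dir 119.41346775447187
145 ctr [ 0.42106003 -0.310914  ] size [61.4 58.5] ang 29.68 r 0.062286912927734646 dir 119.36103885073743
```

View pics/z2.png

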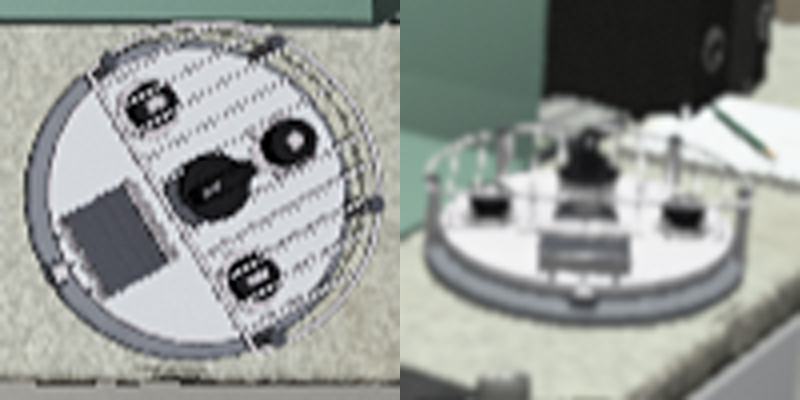

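The nest stands at the pointer within about half a degree, and the nest centre is about (0.420,-0.3095). Now down onto the block.

Call:
apply_moves(
  steps=[-0.004,-0.0025,-0.09,0,0,0,0.66,0,0,-0.09,0,0,0,0.66,0,0,-0.09,0,0,0,0.66,0,0,-0.09,0,0,0,0.66,0,0,-0.06,0,0,0,0.66,0,0,-0.03,0,0,0,0.66,0,0,0,0,0,0,0.66,0,0,0,0,0,0,0.66],
)

```text
t: 10.3
eef_pos: [0.4419, 0.1442, 0.0252]
eef_rot: [[-1.0, -0.022, 0.002], [-0.022, 1.0, 0.0], [-0.002, 0.0, -1.0]]
ft_force: [0.3, 0.0, 0.3]
gripper_width: 0.0559
gripper_force: 0.0
```

Call:
apply_moves(
  steps=[-0.002,0,-0.0125,0,0,0,0.66,0,0,0,0,0,0,0.66,0,0,0,0,0,0,0.3,0,0,0,0,0,0,0,0,0,0,0,0,0,0,0,0,0,0,0,0,0,0,0,0,0,0,0,0,0,0,0,0,0,0],
)

```text
validation failed for argument at $.st...
```

Call:
apply_moves(
  steps=[-0.002,0,-0.0125,0,0,0,0.66,0,0,0,0,0,0,0.66,0,0,0,0,0,0,0.3,0,0,0,0,0,0,0,0,0,0,0,0,0,0,0,0,0,0,0,0,0,0,0,0,0,0,0,0],
)

```text
t: 11.18
eef_pos: [0.4402, 0.1444, 0.0199]
eef_rot: [[-1.0, -0.023, 0.0], [-0.023, 1.0, -0.0], [-0.0, -0.0, -1.0]]
ft_force: [-1.7, -1.3, 5.7]
gripper_width: 0.0378
gripper_force: 60.3
```

Call:
apply_moves(
  steps=[0,0,0.05,0,0,0,0,0,0,0.08,0,0,0,0,0,0,0.08,0,0,0,0,0,0,0,0,0,0,0],
)

```text
t: 11.68
eef_pos: [0.4417, 0.1448, 0.105]
eef_rot: [[-1.0, -0.023, 0.005], [-0.023, 1.0, 0.001], [-0.005, 0.001, -1.0]]
ft_force: [-0.6, -0.0, -1.8]
gripper_width: 0.038
gripper_force: 61.4
```

Call:
apply_moves(
  steps=[-0.0008,-0.034,0,0,0,-0.127,0,-0.0008,-0.034,0,0,0,-0.127,0,-0.0008,-0.034,0,0,0,-0.127,0,-0.0008,-0.034,0,0,0,-0.127,0,-0.0008,-0.034,0,0,0,-0.127,0,-0.0008,-0.034,0,0,0,-0.127,0,-0.0008,-0.034,0,0,0,-0.127,0,-0.0008,-0.034,0,0,0,-0.127,0,-0.0008,-0.034,0,0,0,-0.127,0,-0.0008,-0.034,0,0,0,-0.127,0,0,0,0,0,0,-0.127,0,0,0,0,0,0,-0.127,0],
)

```text
t: 13.18
eef_pos: [0.4352, 0.0077, 0.1016]
eef_rot: [[0.007, 1.0, -0.003], [1.0, -0.007, -0.0], [-0.0, -0.003, -1.0]]
ft_force: [0.1, 0.2, -2.1]
gripper_width: 0.0378
gripper_force: 61.4
```

Call:
apply_moves(
  steps=[0,0,-0.08,0,0,0,0,0,0,-0.08,0,0,0,0,0,0,-0.04,0,0,0,0,0,0,0,0,0,0,0,0,0,0,0,0,0,0],
)

```text
t: 13.8
eef_pos: [0.4375, 0.0084, 0.0238]
eef_rot: [[0.002, 1.0, 0.001], [1.0, -0.002, 0.0], [0.0, 0.001, -1.0]]
ft_force: [0.6, -0.1, -0.9]
gripper_width: 0.0382
gripper_force: 61.4
```

Call:
apply_moves(
  steps=[0,0,-0.0125,0,0,0,0,0,0,-0.01,0,0,0,0,0,0,-0.0025,0,0,0,0,0,0,0,0,0,0,0,0,0,0,0,0,0,0],
)

```text
t: 14.42
eef_pos: [0.4371, 0.008, 0.0139]
eef_rot: [[0.002, 1.0, 0.0], [1.0, -0.002, -0.001], [-0.001, 0.0, -1.0]]
ft_force: [-2.4, -0.5, 5.4]
gripper_width: 0.0381
gripper_force: 62.2
```

Call:
apply_moves(
  steps=[0,0,0,0,0,0,0.55,0,0,0,0,0,0,0.65,0,0,0,0,0,0,0.65,0,0,0.05,0,0,0,0.65,0,0,0.08,0,0,0,0.65,0,0,0.08,0,0,0,0.65,0,0,0,0,0,0,1],
)

```text
t: 15.3
eef_pos: [0.4392, 0.0083, 0.0994]
eef_rot: [[0.002, 1.0, 0.006], [1.0, -0.002, -0.001], [-0.001, 0.006, -1.0]]
ft_force: [0.4, -0.4, -1.1]
gripper_width: 0.0716
gripper_force: 0.0
```

Call:
apply_moves(
  steps=[0,0,0,0,0,0.15,1,0,0,0,0,0,0.15,1,0,0,0,0,0,0.15,1,0,0,0,0,0,0.15,1,0,0,0,0,0,0.15,1,0,0,0,0,0,0.15,1,0,0,0,0,0,0.15,1,0,0,0,0,0,0.15,1,0,0,0,0,0,0.15,1,0,0,0,0,0,0.15,1,0,0,0,0,0,0,1,0,0,0,0,0,0,1],
)

```text
t: 16.8
eef_pos: [0.4363, 0.0082, 0.0967]
eef_rot: [[-1.0, 0.004, -0.001], [0.004, 1.0, 0.0], [0.001, 0.0, -1.0]]
ft_force: [0.3, -0.5, 1.0]
gripper_width: 0.0855
gripper_force: 0.0
```

```bash
python3 - <<'E'
from h import *
t=snap('top','top3.png'); s=snap('scene','scene3.png')
p=[.4371,.008,.015]
A=cv2.imread('pics/top3.png');B=cv2.imread('pics/scene3.png')
def c(im,d):
    u,v=np.round(proj(d,p)).astype(int); print(u,v); return cv2.resize(im[v-40:v+40,u-40:u+40],(400,400),interpolation=cv2.INTER_CUBIC)
cv2.imwrite('pics/z3.png',np.hstack([c(A,t),c(B,s)]))
E
```

```text
260 198
254 246
```

View pics/z3.png

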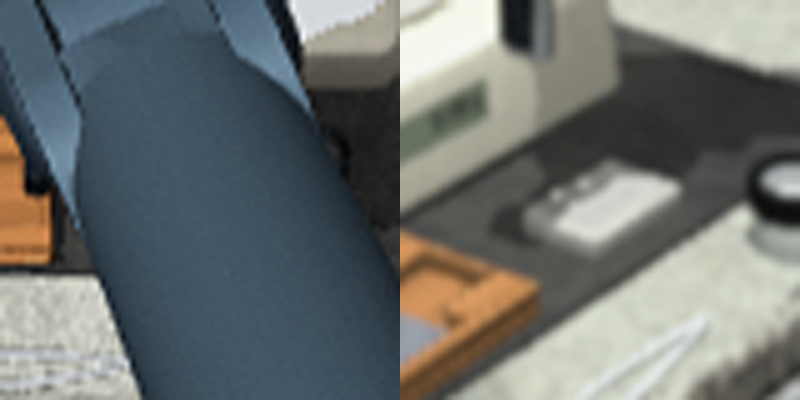

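The scene view shows the block lying flat at about (605,205) in the crop, length along y, with free ends. The grip is clear, so I take it by the short ends.

Call:
apply_moves(
  steps=[0.002,0,-0.07,0,0,0,1,0,0,-0.07,0,0,0,1,0,0,-0.05,0,0,0,1,0,0,-0.02,0,0,0,1,0,0,0,0,0,0,1,0,0,0,0,0,0,1],
)

```text
t: 17.65
eef_pos: [0.4384, 0.0083, 0.014]
eef_rot: [[-1.0, 0.002, 0.002], [0.002, 1.0, -0.0], [-0.002, -0.0, -1.0]]
ft_force: [0.2, 0.0, 0.2]
gripper_width: 0.0852
gripper_force: 0.0
```

Call:
apply_moves(
  steps=[-0.002,0,-0.004,0,0,0,1,0,0,0,0,0,0,0.8,0,0,0,0,0,0,0.5,0,0,0,0,0,0,0.3,0,0,0,0,0,0,0.3,0,0,0,0,0,0,0.3,0,0,0,0,0,0,0.3],
)

```text
t: 18.52
eef_pos: [0.437, 0.0077, 0.0125]
eef_rot: [[-1.0, 0.002, -0.0], [0.002, 1.0, -0.002], [0.0, -0.002, -1.0]]
ft_force: [-2.4, -1.8, 8.8]
gripper_width: 0.0579
gripper_force: 62.5
```

Call:
apply_moves(
  steps=[0,0,0.05,0,0,0,0.3,0,0,0.09,0,0,0,0.3,0,0,0.09,0,0,0,0.3,0,0,0.06,0,0,0,0.3,0,0,0,0,0,0,0.3],
)

```text
t: 19.15
eef_pos: [0.4381, 0.008, 0.1289]
eef_rot: [[-1.0, 0.003, 0.004], [0.003, 1.0, -0.001], [-0.004, -0.001, -1.0]]
ft_force: [-0.2, -0.2, -2.7]
gripper_width: 0.0581
gripper_force: 66.2
```

Call:
apply_moves(
  steps=[-0.0042,-0.0793,0,0,0,-0.1005,0.3,-0.0042,-0.0793,0,0,0,-0.1005,0.3,-0.0042,-0.0793,0,0,0,-0.1005,0.3,-0.0042,-0.0793,0,0,0,-0.1005,0.3,-0.0042,-0.0793,0,0,0,-0.1005,0.3,-0.0042,-0.0793,0,0,0,-0.1005,0.3,-0.0042,-0.0793,0,0,0,-0.1005,0.3,-0.0042,-0.0793,0,0,0,-0.1005,0.3,-0.0042,-0.0793,0,0,0,-0.1005,0.3,-0.0042,-0.0793,0,0,0,-0.1005,0.3,0,0,0,0,0,0,0.3,0,0,0,0,0,0,0.3],
)

```text
t: 20.65
eef_pos: [0.4192, -0.3082, 0.1265]
eef_rot: [[-0.493, 0.87, -0.002], [0.87, 0.493, 0.002], [0.003, -0.0, -1.0]]
ft_force: [-0.2, 0.0, -2.9]
gripper_width: 0.0579
gripper_force: 66.2
```

```bash
python3 - <<'E'
from h import *
t=snap('top','top4.png'); s=snap('scene','scene4.png')
o=observe(); print(o['eef_pos'],np.degrees(np.arctan2(o['eef_rot'][1][1],o['eef_rot'][0][1])))
A=cv2.imread('pics/top4.png');B=cv2.imread('pics/scene4.png')
c=lambda im,u,v:cv2.resize(im[v:v+100,u:u+100],(400,400),interpolation=cv2.INTER_CUBIC)
cv2.imwrite('pics/z4.png',np.hstack([c(A,355,145),c(B,285,120)]))
E
```

```text
[ 0.41981989 -0.30744323  0.12699159] 29.695496587896685
```

View pics/z4.png

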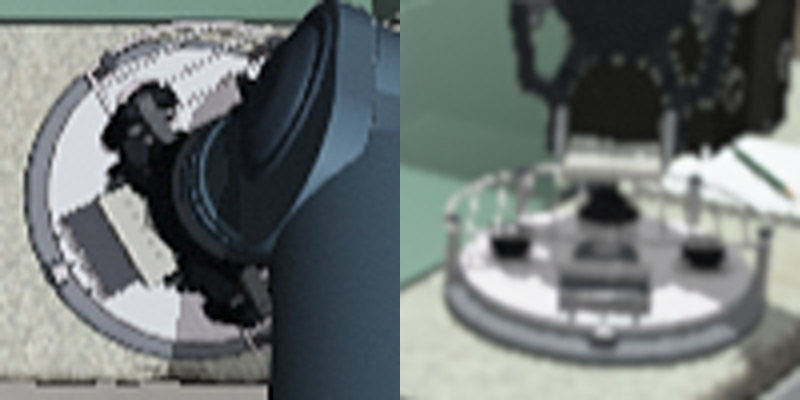

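The block hangs level in the jaws, parallel to the nest and in line with it. Lowering in stages.

Call:
apply_moves(
  steps=[0.001,-0.004,-0.06,0,0,0,0.3,0,0,-0.06,0,0,0,0.3,0,0,-0.04,0,0,0,0.3,0,0,0,0,0,0,0.3,0,0,0,0,0,0,0.3],
)

```text
t: 21.38
eef_pos: [0.4212, -0.3106, 0.0643]
eef_rot: [[-0.494, 0.869, 0.001], [0.869, 0.494, -0.001], [-0.001, 0.001, -1.0]]
ft_force: [-0.6, -0.0, -2.0]
gripper_width: 0.0578
gripper_force: 66.1
```

```bash
python3 - <<'E'
from h import *
s=snap('scene','scene5.png'); 
for i in range(3):
    get_image('top'); o=observe(); print(o['eef_pos'],np.degrees(np.arctan2(o['eef_rot'][1][1],o['eef_rot'][0][1])),o['ft_force'])
B=cv2.imread('pics/scene5.png')
cv2.imwrite('pics/z5.png',cv2.resize(B[150:220,290:390],(800,560),interpolation=cv2.INTER_CUBIC))
E
```

```text
[ 0.42135334 -0.31103819  0.06472513] 29.597227050401372 [-0.09305415  0.64482037 -2.28222125]
[ 0.42124284 -0.31110783  0.06469496] 29.584857151131114 [-0.44697097 -0.14182469 -2.90210529]
[ 0.42107009 -0.31108094  0.06457568] 29.581218923774657 [ 0.45774458  0.34230255 -2.61272441]
```

View pics/z5.png

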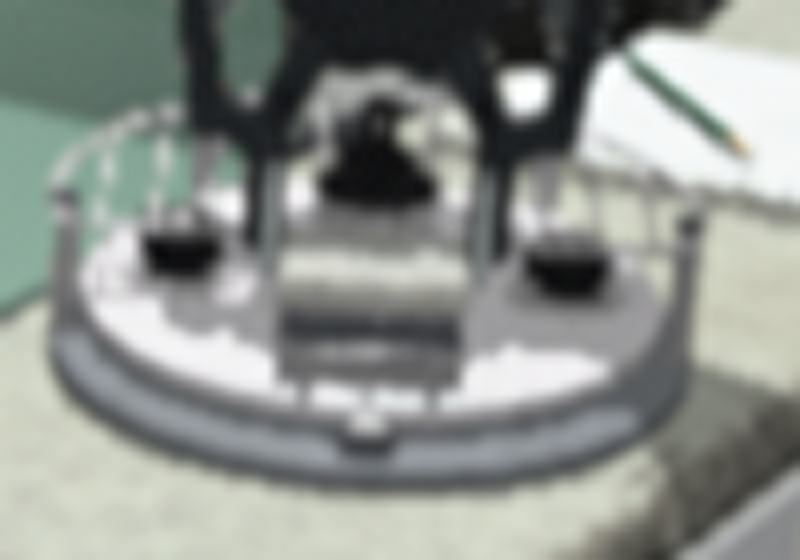

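The block is square above the nest, spanning 280–470 px against the rails' 280–462. It sits about 2 mm too far inward by the measured pose, so I correct that and lower.

Call:
apply_moves(
  steps=[-0.003,0.004,0,0,0,0,0.3,0,0,-0.0125,0,0,0,0.3,0,0,-0.0125,0,0,0,0.3,0,0,-0.0075,0,0,0,0.3,0,0,0,0,0,0,0.3,0,0,0,0,0,0,0.3],
)

```text
t: 22.32
eef_pos: [0.4193, -0.309, 0.0507]
eef_rot: [[-0.494, 0.87, 0.0], [0.87, 0.494, 0.0], [0.0, 0.0, -1.0]]
ft_force: [1.0, 1.1, -2.6]
gripper_width: 0.0577
gripper_force: 66.2
```

Call:
apply_moves(
  steps=[0.001,-0.001,-0.005,0,0,0,0.3,0,0,-0.005,0,0,0,0.3,0,0,0,0,0,0,0.3,0,0,0,0,0,0,0.3],
)

```text
t: 22.82
eef_pos: [0.4196, -0.3094, 0.0466]
eef_rot: [[-0.494, 0.87, -0.0], [0.87, 0.494, 0.0], [0.0, -0.0, -1.0]]
ft_force: [0.5, 0.7, -1.8]
gripper_width: 0.0578
gripper_force: 66.2
```

Call:
apply_moves(
  steps=[0,0,-0.003,0,0,0,0.3,0,0,-0.002,0,0,0,0.3,0,0,0,0,0,0,0.3],
)

```text
t: 23.2
eef_pos: [0.4196, -0.3094, 0.0447]
eef_rot: [[-0.494, 0.87, -0.0], [0.87, 0.494, -0.0], [0.0, -0.0, -1.0]]
ft_force: [0.4, -0.8, -2.2]
gripper_width: 0.0576
gripper_force: 66.2
```

Call:
apply_moves(
  steps=[0,0,-0.001,0,0,0,0.3,0,0,0,0,0,0,0.3,0,0,-0.001,0,0,0,0.3,0,0,0,0,0,0,0.3],
)

```text
t: 23.7
eef_pos: [0.4196, -0.3094, 0.0446]
eef_rot: [[-0.494, 0.87, -0.001], [0.87, 0.494, -0.0], [-0.0, -0.001, -1.0]]
ft_force: [-3.2, 1.4, 7.5]
gripper_width: 0.0577
gripper_force: 67.1
```

Call:
apply_moves(
  steps=[0,0,0,0,0,0,0.75,0,0,0,0,0,0,0.85,0,0,0,0,0,0,0.85,0,0,0.02,0,0,0,0.85,0,0,0.04,0,0,0,0.85,0,0,0.09,0,0,0,0.85,0,0,0.12,0,0,0,0.85,0,0,0.12,0,0,0,0.85],
)

```text
t: 24.7
eef_pos: [0.4197, -0.3092, 0.2024]
eef_rot: [[-0.494, 0.869, 0.001], [0.869, 0.494, -0.001], [-0.001, 0.0, -1.0]]
ft_force: [-0.1, -1.8, 0.1]
gripper_width: 0.0725
gripper_force: 0.0
```

Call:
apply_moves(
  steps=[0,0.1,0,0,0,0,0.85,0,0.1,0,0,0,0,0.85,0,0.1,0,0,0,0,0.85,0,0.1,0,0,0,0,0.85,0,0.1,0,0,0,0,0.85,0,0.1,0,0,0,0,0.85,0,0,0,0,0,0,0.85],
)

```text
t: 25.58
eef_pos: [0.42, -0.0658, 0.201]
eef_rot: [[-0.5, 0.866, 0.002], [0.866, 0.5, -0.001], [-0.002, 0.001, -1.0]]
ft_force: [-0.7, 0.0, 0.0]
gripper_width: 0.0727
gripper_force: 0.0
```

```bash
python3 - <<'E'
from h import *
t=snap('top','top6.png'); s=snap('scene','scene6.png')
A=cv2.imread('pics/top6.png');B=cv2.imread('pics/scene6.png')
c=lambda im,u,v:cv2.resize(im[v:v+100,u:u+100],(400,400),interpolation=cv2.INTER_CUBIC)
D=cv2.resize(B[170:220,320:370],(400,400),interpolation=cv2.INTER_CUBIC)
cv2.imwrite('pics/z6.png',np.hstack([c(A,355,145),D]))
E
```

```text
(no output)
```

View pics/z6.png

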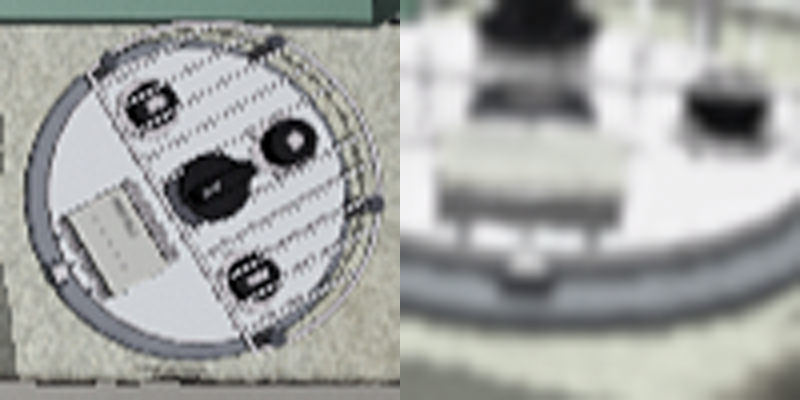

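```bash
python3 - <<'E'
from h import *
s=load('scene6.png'); t=load('top6.png')
a=np.radians(29.65); y=np.array([np.cos(a),np.sin(a)]); x=np.array([np.sin(a),-np.cos(a)]); n=np.array([.4199,-.3096])
for nm,pt in[('top front',(-.02,.047)),('top back',(.02,.047)),('railfront',(-.026,.046)),('seatfront',(-.024,.037))]:
  for e in(-.03,.03):
    q=n+x*pt[0]+y*e; S=proj(s,(*q,pt[1])); T=proj(t,(*q,pt[1]))
    print(nm,e,'zoom scene',np.round((S-[320,170]+.5)*8-.5+[400,0],0),'zoom top',np.round((T-[355,145]+.5)*4-.5,0))
g=cv2.cvtColor(s['image'],cv2.COLOR_RGB2GRAY)
print(g[184:201,321:353])
E
```

```text
top front -0.03 zoom scene [630. 185.] zoom top [116. 295.]
top front 0.03 zoom scene [438. 175.] zoom top [ 68. 213.]
top back -0.03 zoom scene [629. 136.] zoom top [170. 265.]
top back 0.03 zoom scene [442. 127.] zoom top [122. 183.]
railfront -0.03 zoom scene [629. 195.] zoom top [107. 300.]
railfront 0.03 zoom scene [437. 185.] zoom top [ 59. 218.]
seatfront -0.03 zoom scene [627. 219.] zoom top [106. 300.]
seatfront 0.03 zoom scene [436. 209.] zoom top [ 59. 218.]
[[230 218 217 228 233 233 224 173 132 128 131 130 128 126 121 115 123 127
  123 113 104  96 105 166 230 241 240 236 230 237 241 241]
 [228 215 219 223 225 226 220 195 179 178 182 182 180 178 169 160 173 183
  180 168 157 150 148 179 226 235 236 236 233 238 241 237]
 [224 217 216 209 213 217 212 203 199 200 202 202 203 203 196 191 203 213
  210 204 197 193 190 200 221 225 228 232 235 239 241 235]
 [215 212 204 195 205 211 207 203 201 201 202 202 203 203 201 201 207 213
  214 214 211 211 210 211 215 217 218 221 226 234 239 236]
 [220 220 214 204 211 212 209 206 205 204 205 204 204 203 203 205 207 209
  211 212 212 212 21
[... 935 characters left out ...]
6 113 117 152 212 238 241 240 239]
 [243 244 234 175 117 105 104 104 109 111 107 103 101 101 101 100  99  99
   98  96  97  96  98 100  97 103 151 220 239 240 239 239]
 [240 241 232 187 150 139 119 122 143 153 146 136 126 122 118 117 122 120
  112 107 108 106 103 101 102 110 161 227 240 240 239 240]
 [225 229 227 207 197 184 147 150 193 212 209 199 183 171 156 156 173 169
  155 151 151 142 120 118 137 152 186 231 239 238 239 240]
 [177 188 197 201 206 196 160 167 215 234 236 233 226 211 186 191 215 218
  210 207 207 189 148 147 187 205 217 232 235 232 232 232]
 [134 147 157 166 174 170 151 162 195 212 218 221 219 211 196 200 218 222
  219 221 221 202 163 163 200 215 215 215 212 206 202 199]]
```

The block sits flat between the rails. Its scene edges are at 437–628 px against 438–630 px predicted for a centred block, which is under 1 mm off. The carousel is at its pointer and the arm is clear.

```bash
python3 -c "
from plant import job_done; print(job_done())"
```

```text
the job is handed in; nothing more can be done
None
```

The job is handed in: the carousel's empty nest is at the pointer to within about half a degree, and the block, set down on the mat and retaken by its short ends, lies flat in the nest, centred to within about 1 mm, with the arm clear.

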